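Weigh a brass valve on the stockroom beam scale

ROBOT

A 6-joint arm with a two-finger parallel gripper is mounted at the origin on the work surface. World frame = base frame: x ahead of the robot, y to its left, z up, the work surface at z = 0. Lengths are in m, angles in rad, forces in N, time in s.
With the tool pointing down it reaches from about 0.275 to 0.725 m from the base axis. Payload 5.6 kg.
Tool frame: the origin (TCP) lies at the very end of the fingers, on their centre line; the grasp point (between the pads) lies 19 mm behind it; z points along the fingers, y is the line along which they close (so a half turn about z gives the same grasp; the last joint's range is limited). The gripper opens to 85 mm and grips with 20 to 120 N. Pads are 22 mm wide; open, the fingers measure 114 mm over their backs; the gripper's body (76 mm by 85 mm) begins 54 mm behind the grasp point. The pads swing forward as they close: fully open they stand 13 mm farther back than shut.
Start: joints at [-1.016, 0.255, 0.108, 0, -1.424, -0.285], TCP at [0.147, -0.53, 0.231] pointing down, gripper open.
Joint ranges: [-2.95, 2.95], [-1.21, 1.97], [-1.09, 1.5], [-2.87, 1.71], [-2.94, -0.07], [-3.05, 3.05]. Speed limits (rad/s): [2.57, 2.57, 3.14, 3.14, 3.14, 3.14].

INTERFACE

Orientations are given as a rotation vector (axis times angle).
In Python, from workcell import arm gives the robot as it stands.
- The arm moves only by the tool apply_moves, never from a script. Its argument "motion" is a list of rows, each a list of 2 entries, a list of its own where there are three numbers: the shift along the tool's x, y, z in m, then the turn, a rotation vector about the tool's x, y, z in degrees. In form: [[[x, y, z], [wx, wy, wz]], ...]. A call has 1 to 8 rows; each row shifts and turns the commanded pose from where the row before left it, along the tool's axes as they then stand; what a row does not reach is not made up. A row lasts 1/10 s, in which the tool goes at most 50 mm and 8.59 degrees, less where a joint would pass 70% of its speed; a pose out of reach is approached as far as the arm can. A call with a gripper value outside its range is refused whole. "grip" is the finger opening in m, from 0 to 0.0854, set as the call begins (left out, the last holds). The fingers move at their own pace and stop on an object; the grip force is fixed at half the most. Time passes only in rows, so rows that do not move let the fingers close. It gives the time, the measured TCP pose, the force, the opening and the grip force at its end, in the units of the state.
- arm.state(): the state, without advancing time (a new reading comes with each control period).
- arm.capture(name): name is "scene" or "side" or "wrist"; returns (picture, depth): 400x640x3 uint8, blue, green, red; 400x640 float32, m along the optical axis (not along the pixel's ray), 0 where there is no reading.
- arm.camera_params(name): a dict with "fx", "fy", "cx", "cy" (pixels), "k1" (the pictures are not rectified: a ray, as slopes to the right and down, at radius r is drawn at 1 + k1 r^2 times it, then the intrinsics apply), "R" (3x3) and "t" (3): a world point X has camera coordinates R X + t; the wrist camera has in their place "tool_from_camera" (4x4, takes a point from camera to tool coordinates, whose origin is the TCP and whose axes are the flange's). Camera axes: x right, y down, z forward; pixel columns grow to the right and rows downward; lengths in m; the calibration is good to about 2 mm. A picture is of the moment at which its call begins: read the wrist's pose just before it. camera_params takes no time and is no camera call.
- arm.hand_in(): hands the job in; it is judged then, once.
The state is a dict: "time_s": time; "qpos": joint angles; "dq": joint speeds; "tau": joint torques, N m; "position": TCP position; "orientation": TCP orientation; "contact_force": force on the tool from outside, world axes, zero at the start; "ft_torque": the same for the moment, N m; "width": finger opening in m; "gripper_force": force on a finger pad.
Only numpy, scipy, OpenCV 4.12 (cv2) and the standard library are available. Lean on these libraries where they do the work, as an engineer would, in place of code of your own. Each camera call takes 0.05 s, during which the arm holds its last target. There are 200 camera calls.

TASK

Draw the brass check valve (the thick one with the square body) out of its low rack bay by its end, put it down in the open and take it again by its middle, then set it gently on the scale's pan, lying along it, plug on top, between the two wire bails. Then weigh it: slide the poise along the notched beam until the pointer comes to rest at the middle of the black band on the white plate, and let go of everything. Do not knock the other goods on the bench about (a small nudge does no harm).

Things in the scene. Friction and masses are not known exactly. Their poses are not given: they have to be found in the camera images.
- valve: Brass check valve, 0.3-0.5 kg. Along its x a pipe 160 mm long, 27 mm diameter, axis 20 mm above the underside; in the middle a square body (50 along x, 40 wide, 40 high) with a plug 24 mm across, 7 high, on top. Origin: underside centre of the body. Starts upright (z up) along either rack bay, resting on the body; 30-50 mm of one pipe end sticks out of the front, 6.5 mm off the bench.
- rack: Fixed grey bench rack. Origin: centre of footprint on the bench; x points to its back, open front at x = -85 mm. 170 mm deep, 280 mm wide. Two bays, centres at y = -69 and +69 mm, each 134 mm wide, 57 mm clear below the roof.
- roof_edge (a point): Middle of the front edge of the rack's wire-grid roof, on its top, 63 mm above the bench. The roof keeps grippers off all but the end of what lies in a bay. Cardboard bins on it, up to 124 mm above the bench, begin 60 mm behind this edge. Axes as the rack's.
- scale: Fixed platform beam scale. Origin on the bench below the beam's pivot; x runs along the beam towards the pointer, z up. Grey base 500 mm long (x -205 to 295 mm), 110 mm wide, 35 mm high. Pivot at z = 150 mm between cheeks that rise to z = 165 mm.
- band (a point): Middle of the black band (11 mm high) on the white upright plate at the scale's far end, 150 mm above the bench. The plate is 34 mm wide, z 35 to 210 mm; it stands beside the beam's tip, on the robot's side.
- pan: Aluminium pan, 90 mm in x, 200 mm in y. Origin: centre of its top face, 140 mm from the pivot on the side away from the pointer, about 75 mm above the bench; axes as the scale's. The valve lies along y. At y = -97 and +97 mm stand wire bails 86 mm wide, 88 mm high. It stays level, rises or sinks up to 9 mm with the beam; where the valve lies on it does not alter the weighing.
- beam (a joint): Angle of the beam in rad: 0 = level, pointer at the middle of the black band; positive = poise end (pointer) down, pan up; stops at -0.1 and 0.1. It swings and settles in about 2 s. With the pan empty and the poise at 0 it is level. Near level it turns by 5.9 mrad for each mm that the poise moves outwards.
- poise (a joint): Position of the poise along the notched beam in m: 0 = nearest the pivot (poise centre 45 mm from the pivot), grows towards the pointer, at most 0.16. The notches are fine, the poise slides smoothly over them (2 N friction) and stays where it is left. It starts between 0 and 0.06. The valve balances at 0.09 to 0.15 depending on its weight (0.3 mm per gram).
- poise_grip (a point): Middle of the poise's square upright steel stem (16 x 16 mm, 46 mm high, from 23 mm below to 23 mm above this point), which is the grip. The stem stands on a dark steel block 34 mm along the beam, 36 mm wide, 50 mm high, straddling the beam. Axes: x along the beam towards the pointer, z square to the beam.
- pointer (a point): Tip of the beam, 270 mm from the pivot; it stands at z = 150 mm when the beam is level.
- nipple: Bystander in the other bay: thin brass pipe nipple, 150 mm long along its x, 16 mm in diameter, with a 24 mm square collar in the middle. Origin under its middle.
- bottle: Bystander: round red plastic bottle, 60 mm diameter, 160 mm high. Origin under its middle.
- tape: Bystander: grey ring of tape lying flat, 90 mm outer diameter, 24 mm high. Origin under its middle.
- wrench: Bystander: steel wrench 150 mm long lying along its x. Origin under its middle.
- carton: Bystander: small cardboard carton 90 x 70 x 50 mm (x, y, z). Origin under its middle.
- elbow: Bystander: copper elbow, two legs of 45 mm along its x and y from a 26 mm cube. Origin under the cube.
- jar: Bystander: white jar, 64 mm diameter, 80 mm high. Origin under its middle.
- cap: Bystander: brass pipe cap, 52 mm diameter, 30 mm high. Origin under its middle.
Not all that is in view belongs to the job. Leave any grey or turquoise look-alike of the valve alone.

How it is judged:
On the way, in this order (a step that is already met when the one before it is completed fails the run):
1. the valve has been put down in the open in front of the rack, upright on the bench, and let go (x of valve in the frame of rack below -0.1 m and height (world z) of valve below 0.006 m and angle between valve's own z axis and vertical below 0.12 rad and contact force between valve and the fingers below 0.2 N), for 0.1 s.
2. the valve lies upright on the pan between the bails, let go, and the beam has gone down on the pan's side (x of valve in the frame of pan between -0.03 and 0.03 m and y of valve in the frame of pan between -0.03 and 0.03 m and z of valve in the frame of pan between -0.005 and 0.006 m and angle between valve's own z axis and vertical below 0.12 rad and angle between the x axis of valve and the y axis of pan, either way round below 0.35 rad and contact force between valve and the fingers below 0.2 N and value of joint beam below -0.05 rad), for 0.3 s.
At the end, for the whole second after the job is handed in: The valve rests upright on the pan (its middle within 30 mm of the pan's middle each way and along it within 20 degrees), let go; the beam is at rest within 0.02 rad of level, so the pointer is within 5.4 mm of the middle of the black band (x of valve in the frame of pan between -0.03 and 0.03 m and y of valve in the frame of pan between -0.03 and 0.03 m and z of valve in the frame of pan between -0.005 and 0.006 m and angle between valve's own z axis and vertical below 0.12 rad and angle between the x axis of valve and the y axis of pan, either way round below 0.35 rad and contact force between valve and the fingers below 0.2 N and value of joint beam between -0.02 and 0.02 rad and velocity of joint beam between -0.03 and 0.03 rad/s and linear speed of valve below 0.02 m/s); the robot touches nothing.
It fails at once if a bystander was moved by more than 30 mm (distance of any of nipple, bottle, tape, wrench, carton, elbow, jar, cap from where it was at the start of the episode above 0.03 m).
It fails at once if the valve was dropped or slammed onto the pan (over 60 N) (contact force between valve and pan above 60 N).
It also fails if it takes over 72 s, if anything falls off the work surface, if the arm or the gripper's body presses on something with over 40 N, if the wrist force passes 120 N, or if a joint passes its speed limit or range.

## Working session

There is one attempt and no reset: what is moved stays moved. The work goes in short steps, Python scripts to look and compute and a tool call to move; the robot and the scene stay as the last step left them, time stands still between calls to the robot, and variables do not carry over. Pictures are saved under pics/ and viewed, at most 10 in all, crops included, and the job is handed in when it is done.

Besides the shell and the picture viewer there is one more tool, called as name(argument=value, ...) on one line, values as JSON. apply_moves: Moves the arm, as the interface text tells. Its arguments: {"type":"object","properties":{"motion":{"type":"array"},"grip":{"type":"number"}},"required":["motion"]}

```bash
mkdir -p pics; cat > h.py <<'E'
import numpy as np, cv2
from scipy.spatial.transform import Rotation as Rot
from workcell import arm
def grab(name):
    s=arm.state(); im,d=arm.capture(name); c=arm.camera_params(name)
    if name=='wrist':
        T=np.eye(4);T[:3,:3]=Rot.from_rotvec(s['orientation']).as_matrix();T[:3,3]=s['position']
        T=T@np.array(c['tool_from_camera'])
    else:
        T=np.eye(4);R=np.array(c['R']);T[:3,:3]=R.T;T[:3,3]=-R.T@np.array(c['t'])
    v,u=np.mgrid[:400,:640]
    K=np.array([[c['fx'],0,c['cx']],[0,c['fy'],c['cy']],[0,0,1.]])
    p=cv2.undistortPoints(np.stack([u,v],-1).reshape(-1,1,2).astype(float),K,np.array([c['k1'],0,0,0,0.])).reshape(400,640,2)
    P=np.dstack([p[...,0]*d,p[...,1]*d,d])@T[:3,:3].T+T[:3,3]
    P[d==0]=np.nan
    return im,P
def project(name,X):
    c=arm.camera_params(name);K=np.array([[c['fx'],0,c['cx']],[0,c['fy'],c['cy']],[0,0,1.]])
    R=np.array(c['R']);return cv2.projectPoints(np.array(X,float).reshape(-1,1,3),cv2.Rodrigues(R)[0],np.array(c['t'],float),K,np.array([c['k1'],0,0,0,0.]))[0].reshape(-1,2)
E
python3 - <<'E'
from h import *
for n in('scene','side'):
    im,P=grab(n);cv2.imwrite(f'pics/{n}0.png',im);np.save(f'{n}0.npy',P)
    c=arm.camera_params(n);print(n,-np.array(c['R']).T@c['t'],c['fx'])
print(arm.state()); print(arm.camera_params('wrist'))
E
```

```text
scene [1.18948203 0.544226   1.55932788] 512.2276123645548
side [-0.058481    0.639649    1.11962106] 426.59918386718243
{'time_s': 0.1, 'qpos': array([-1.01639359e+00,  2.55686182e-01,  1.07139745e-01, -4.07881585e-04,
       -1.42390677e+00, -2.84602885e-01]), 'dq': array([ 0.00034163, -0.00233231,  0.00074001,  0.00048615, -0.00049022,
        0.00134877]), 'tau': array([-1.87534519e-03, -3.87602592e+01,  2.38477886e+01,  5.37784830e+00,
       -3.73353410e-03, -1.54487589e-05]), 'position': array([ 0.14652828, -0.52966485,  0.23049158]), 'orientation': array([ 4.22381602e-01, -3.11275861e+00, -2.63481515e-03]), 'contact_force': array([0.29215535, 0.53267952, 0.8359372 ]), 'ft_torque': array([-0.00550214, -0.01808401,  0.02784337]), 'gripper_force': 0.0, 'width': 0.08507523883903903}
{'fx': 318.74151630221957, 'fy': 318.74151630221957, 'cx': 322.23808748596224, 'cy': 200.26002638146676, 'k1': -0.03551770541285693, 'tool_from_camera': array([[ 5.77965960e-04, -9.59762201e-01, -2.80813431e-01,
         7.16827025e-02],
       [ 9.99999712e-01,  6.92753352e-04, -3.09503316e-04,
         3.89421541e-04],
       [ 4.91584030e-04, -2.80813171e-01,  9.59762325e-01,
        -1.42612552e-01],
       [ 0.00000000e+00,  0.00000000e+00,  0.00000000e+00,
         1.00000000e+00]])}
```

View pics/scene0.png

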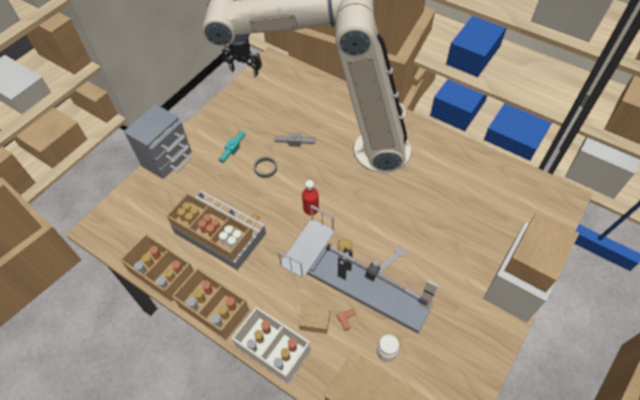

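View pics/side0.png

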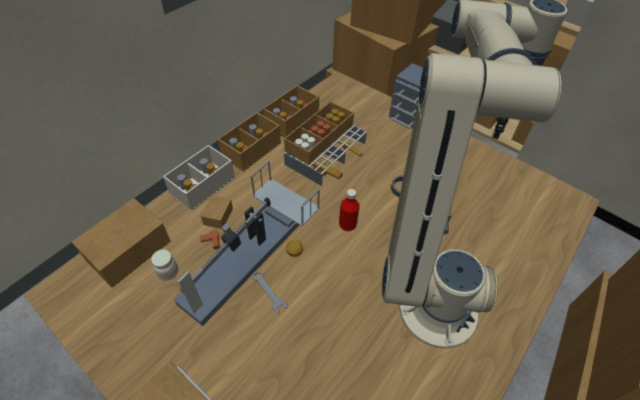

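The scene shows the rack near scene (215,225). Its two brass ends appear in the side view: (330,172), which is thick, and (355,151), which is thin. The grey and turquoise look-alikes lie loose at scene (295,139) and (232,146). The thick brass end by the bottle fits the valve, so I'll confirm it in a crop.

```bash
python3 - <<'E'
from h import *
a=cv2.imread('pics/side0.png')[105:205,240:400];a=cv2.resize(a,(800,500)[:2],interpolation=3)
cv2.imwrite('pics/crop1.png',a)
for n in('side','scene'):
    im=cv2.imread(f'pics/{n}0.png');P=np.load(f'{n}0.npy');hsv=cv2.cvtColor(im,cv2.COLOR_BGR2HSV)
    roi=[(320,165,345,182),(345,143,365,158),(285,238,305,258)] if n=='side' else [(335,235,356,260),(250,212,262,225)]
    for r in roi:
        q=P[r[1]:r[3],r[0]:r[2]].reshape(-1,3);h=hsv[r[1]:r[3],r[0]:r[2]].reshape(-1,3)
        m=(h[:,1]>150)&(h[:,0]>10)&(h[:,0]<28)&(q[:,2]>.006)
        q=q[m];print(n,r,m.sum(),np.round(np.nanmin(q,0),3),np.round(np.nanmedian(q,0),3),np.round(np.nanmax(q,0),3))
P=np.load('side0.npy')
def pt(n,u,v):print(n,u,v,np.round(np.load(n+'0.npy')[v,u],3))
for uv in [(285,165),(325,165),(366,128),(325,140),(288,201),(255,182),(317,207),(188,286),(232,238),(250,220),(256,235),(240,270)]:pt('side',*uv)
for uv in [(308,248),(345,268),(372,270),(430,290),(283,258),(333,232),(200,195),(262,230),(425,320),(310,262)]:pt('scene',*uv)
E
```

```text
side (320, 165, 345, 182) 115 [ 0.52  -0.221  0.009] [ 0.548 -0.204  0.032] [ 0.594 -0.188  0.045]
side (345, 143, 365, 158) 51 [ 0.532 -0.368  0.009] [ 0.56  -0.355  0.02 ] [ 0.605 -0.35   0.028]
side (285, 238, 305, 258) 203 [0.422 0.093 0.007] [0.441 0.118 0.029] [0.468 0.139 0.038]Traceback (most recent call last):
  File "<stdin>", line 10, in <module>
    res = np.fmin.reduce(a, axis=axis, out=out, **kwargs)
ValueError: zero-size array to reduction operation fmin which has no identity
```

View pics/crop1.png

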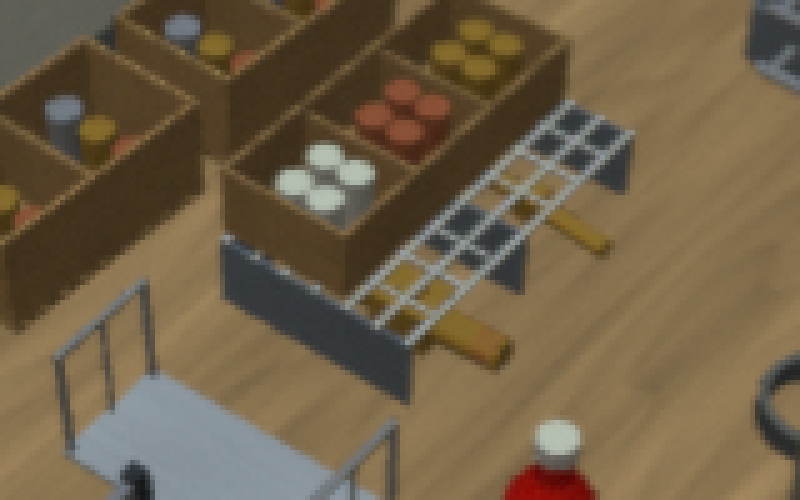

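The crop confirms it: the thick brass pipe with the square body sits in the near bay with its end at side ≈(338,174). The thin nipple is in the far bay at (355,151). Next I measure the geometry.

```bash
python3 - <<'E'
from h import *
S=np.load('side0.npy');C=np.load('scene0.npy');ims=cv2.imread('pics/side0.png');imc=cv2.imread('pics/scene0.png')
r=lambda x:np.round(x,3)
# scale base top: z~.035 ; fit rect
for n,P in(('side',S),('scene',C)):
    for nm,lo,hi,ar in(('base',.029,.041,(.3,.9,-.2,.5)),('pan',.068,.09,(.3,.8,-.2,.2)),('roof',.058,.068,(.5,.75,-.45,-.12))):
        m=(P[...,2]>lo)&(P[...,2]<hi)&(P[...,0]>ar[0])&(P[...,0]<ar[1])&(P[...,1]>ar[2])&(P[...,1]<ar[3])
        lab=cv2.connectedComponentsWithStats(m.astype('uint8'))
        i=1+np.argmax(lab[2][1:,4]);q=P[lab[1]==i][:,:2] if nm!='roof' else P[m][:,:2]
        R=cv2.minAreaRect(q.astype('float32')*1000)
        print(n,nm,len(q),[np.round(v) for v in R[:2]],R[2], 'z',r(np.median(P[lab[1]==i][:,2])))
# valve
hs=cv2.cvtColor(ims,cv2.COLOR_BGR2HSV)
for (u0,v0,u1,v1) in((320,165,345,182),(345,143,365,158)):
    q=S[v0:v1,u0:u1].reshape(-1,3);h=hs[v0:v1,u0:u1].reshape(-1,3);m=(h[:,1]>150)&(q[:,2]>.02 if u0==320 else q[:,2]>.012)&(h[:,0]<28)
    print(r(q[m][np.argsort(q[m][:,0])][::4]).tolist())
# tall things near scale
P=S;m=(P[...,2]>.10)&(P[...,2]<.25)&(P[...,0]>.3)&(P[...,0]<.7)&(P[...,1]>0)&(P[...,1]<.5)
n,l,st,_=cv2.connectedComponentsWithStats(m.astype('uint8'))
for i in range(1,n):
    if st[i,4]>8:q=P[l==i];print(st[i],r(q.min(0)),r(np.median(q,0)),r(q.max(0)))
E
```

```text
side base 3400 [array([539., 258.]), array([113., 420.])] 3.272907257080078 z 0.037
side pan 1294 [array([553.,  32.]), array([204.,  93.])] 3.5572149753570557 z 0.086
side roof 503 [array([ 642., -284.]), array([172., 287.])] 2.025973081588745 z 0.064
scene base 2678 [array([544., 265.]), array([111., 402.])] 3.6049468517303467 z 0.034
scene pan 1404 [array([556.,  32.]), array([204.,  93.])] 3.1501705646514893 z 0.083
scene roof 551 [array([ 647., -285.]), array([172., 285.])] 2.2583086490631104 z 0.062
[[0.52, -0.211, 0.03], [0.521, -0.219, 0.024], [0.521, -0.208, 0.021], [0.522, -0.204, 0.03], [0.525, -0.218, 0.036], [0.528, -0.205, 0.03], [0.53, -0.213, 0.037], [0.531, -0.203, 0.034], [0.535, -0.208, 0.032], [0.536, -0.209, 0.036], [0.539, -0.214, 0.035], [0.542, -0.206, 0.029], [0.544, -0.198, 0.024], [0.546, -0.211, 0.033], [0.548, -0.214, 0.034], [0.55, -0.205, 0.035], [0.552, -0.201, 0.036], [0.556, -0.201, 0.029], [0.56, -0.211, 0.034], [0.56, -0.201, 0.031], [0.563, -0.199, 0.021], [0.565, -0.206, 0.039], [0.567, -0.197, 0.03], [0.57, -0.201, 0.03], [0.573, -0.189, 0.022], [0.582, -0.188, 0.041], [0.587, -0.189, 0.038], [0.592, -0.189, 0.035]]
[[0.532, -0.357, 0.018], [0.538, -0.352, 0.013], [0.54, -0.354, 0.02], [0.544, -0.353, 0.023], [0.55, -0.355, 0.023], [0.556, -0.356, 0.024], [0.56, -0.356, 0.022], [0.564, -0.355, 0.02], [0.569, -0.356, 0.021], [0.573, -0.355, 0.02], [0.578, -0.35, 0.02], [0.596, -0.366, 0.028], [0.605, -0.355, 0.015]]
[251 161  19  32  97] [0.641 0.    0.101] [0.648 0.045 0.167] [0.654 0.082 0.179]
[301 192  16  30  85] [0.45 0.   0.1 ] [0.454 0.051 0.165] [0.458 0.07  0.177]
[ 178  197   93  106 1486] [0.503 0.104 0.1  ] [0.53  0.28  0.153] [0.568 0.46  0.218]
```

```bash
cat >> h.py <<'E'
def plan(p,yaw_deg):
    """tool-frame shift and tool-z turn to reach TCP p, tool x at yaw_deg (world), tool down"""
    s=arm.state();R=Rot.from_rotvec(s['orientation']);y=np.radians(yaw_deg)
    T=np.array([[np.cos(y),np.sin(y),0],[np.sin(y),-np.cos(y),0],[0,0,-1]])
    M=R.as_matrix();
    print('t',s['time_s'],'pos',np.round(s['position'],4),'yaw',np.round(np.degrees(np.arctan2(M[1,0],M[0,0])),2),'F',np.round(s['contact_force'],1),'w',round(s['width'],4))
    print('shift in current tool axes',np.round(M.T@(np.array(p)-s['position']),4),'turn',np.round(np.degrees((R.inv()*Rot.from_matrix(T)).as_rotvec()),2))
    print('shift in new tool axes',np.round(T.T@(np.array(p)-s['position']),4))
E
python3 - <<'E'
from h import *
plan([.5,-.205,.22],182)
S=np.load('side0.npy');C=np.load('scene0.npy');r=lambda x:np.round(x,3)
for n,P,uv in(('bottle',S,(352,194)),('tape',S,(396,186)),('carton',S,(218,208)),('jar',S,(163,258)),('cab',C,(150,120)),('cap',S,(295,245)),('turq',C,(232,146)),('tape',C,(264,159)),('tape',C,(265,175))):
    print(n,r(P[uv[1],uv[0]]))
E
```

```text
t 0.1 pos [ 0.1465 -0.5297  0.2305] yaw -164.55 F [0.3 0.5 0.8] w 0.0851
shift in current tool axes [-0.4272  0.2187  0.0108] turn [ 0.1  -0.02 13.45]
shift in new tool axes [-0.3646  0.3121  0.0105]
bottle [ 0.374 -0.069  0.164]
tape [ 0.351 -0.32   0.003]
carton [0.717 0.174 0.052]
jar [0.678 0.414 0.082]
cab [ 0.49  -0.695  0.202]
cap [0.445 0.11  0.031]
turq [ 0.329 -0.481  0.037]
tape [ 0.302 -0.349  0.019]
tape [ 0.36  -0.299  0.018]
```

apply_moves(motion=[[[0,0,0],[0,0,6.7]],[[0,0,0],[0,0,6.7]],[[-0.03,0.026,0],[0,0,0]],[[-0.03,0.026,0],[0,0,0]],[[-0.03,0.026,0],[0,0,0]],[[-0.03,0.026,0],[0,0,0]],[[-0.03,0.026,0],[0,0,0]],[[-0.03,0.026,0],[0,0,0]]])

```text
time_s: 0.9
position: [0.3217, -0.3662, 0.231]
orientation: [0.056, -3.141, -0.001]
contact_force: [0.1, -1.3, 0.5]
width: 0.0855
gripper_force: 0.0
```

apply_moves(motion=[[[-0.03,0.026,0],[0,0,0]],[[-0.03,0.026,0],[0,0,0]],[[-0.03,0.026,0],[0,0,0]],[[-0.03,0.026,0],[0,0,0]],[[-0.03,0.026,0],[0,0,0]],[[-0.03,0.026,0],[0,0,0]],[[0,0,0],[0,0,0]],[[0,0,0],[0,0,0]]])

```text
time_s: 1.7
position: [0.4953, -0.2047, 0.2305]
orientation: [0.059, -3.139, -0.0]
contact_force: [-0.6, 0.1, 1.3]
width: 0.0854
gripper_force: 0.0
```

```bash
python3 - <<'E'
from h import *
im,P=grab('wrist');cv2.imwrite('pics/w1.png',im);np.save('w1.npy',P)
plan([.535,-.205,.1],182)
E
```

```text
t 1.75 pos [ 0.4948 -0.2053  0.2309] yaw -177.92 F [-1.1 -0.7  0.2] w 0.0854
shift in current tool axes [-0.0403 -0.0011  0.1309] turn [ 0.01 -0.06  0.08]
shift in new tool axes [-0.0401 -0.0011  0.1309]
```

View pics/w1.png

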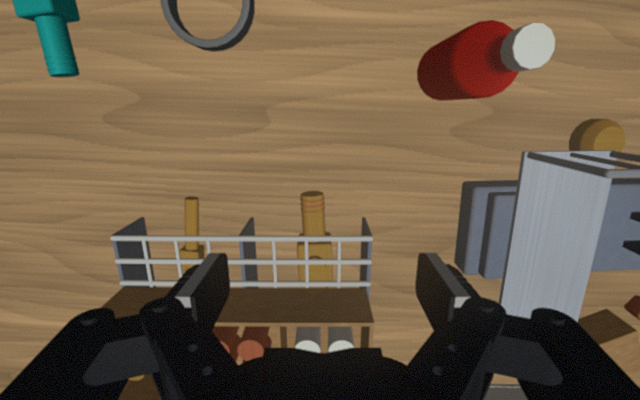

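The wrist view shows the valve's end at (313,193), running down to the square body at (315,260), and the nipple at (191,200). The fingers are at the bottom.

```bash
python3 - <<'E'
from h import *
P=np.load('w1.npy');im=cv2.imread('pics/w1.png');h=cv2.cvtColor(im,cv2.COLOR_BGR2HSV)
m=(h[...,0]>10)&(h[...,0]<25)&(h[...,1]>140)
for v in list(range(190,236,4))+[252,270]:
    u=np.arange(295,336);k=m[v,295:336]&(P[v,295:336,2]>.016)&(P[v,295:336,2]<.05);q=P[v,295:336][k]
    if len(q)>3:print(v,u[k][[0,-1]],np.round([np.nanmedian(q[:,0]),q[:,1].min(),q[:,1].max(),q[:,1].mean(),q[:,2].max()],4))
for n,a in(('roofL',(238,113)),('roofR',(238,370)),('roofM',(238,242))):
    q=P[a[0]-2:a[0]+3,a[1]-3:a[1]+4].reshape(-1,3);q=q[q[:,2]>.05];print(n,np.round(q.mean(0),4) if len(q) else None)
u=np.arange(420,560);print(np.round(P[70,460],3))
q=P[:120,400:570].reshape(-1,3);q=q[q[:,2]>.02];print('bottle',np.round(q.min(0),3),np.round(q.max(0),3))
E
```

```text
194 [302 322] [ 0.5185 -0.2267 -0.2038 -0.216   0.0267]
198 [301 323] [ 0.521  -0.2276 -0.2025 -0.2149  0.0342]
202 [302 323] [ 0.5256 -0.2261 -0.2024 -0.2141  0.0357]
206 [302 322] [ 0.5299 -0.226  -0.2033 -0.2152  0.0356]
210 [302 323] [ 0.5349 -0.226  -0.202  -0.2142  0.0347]
214 [302 323] [ 0.5397 -0.2259 -0.2018 -0.2138  0.0339]
218 [303 323] [ 0.5444 -0.2247 -0.2016 -0.213   0.0339]
222 [303 323] [ 0.5494 -0.2245 -0.2014 -0.2129  0.0339]
226 [304 323] [ 0.554  -0.2232 -0.2013 -0.2122  0.034 ]
230 [304 324] [ 0.5591 -0.2231 -0.1999 -0.2115  0.0346]
234 [303 325] [ 0.564  -0.2246 -0.1984 -0.2113  0.0344]
252 [298 330] [ 0.5825 -0.2289 -0.1922 -0.2086  0.0413]
270 [299 331] [ 0.6021 -0.2273 -0.19   -0.2065  0.0485]
roofL [ 0.5646 -0.4253  0.0626]
roofR [ 0.5538 -0.1521  0.0623]
roofM [ 0.5587 -0.2866  0.0627]
[ 0.39  -0.1    0.106]
bottle [ 0.351 -0.107  0.02 ] [ 0.411 -0.049  0.162]
```

```bash
python3 - <<'E'
from h import *
plan([.533,-.2145,.004],186)
E
```

```text
t 1.75 pos [ 0.4948 -0.2053  0.2309] yaw -177.92 F [-1.1 -0.7  0.2] w 0.0854
shift in current tool axes [-0.038  -0.0106  0.2269] turn [ 0.01 -0.06 -3.92]
shift in new tool axes [-0.037  -0.0131  0.2269]
```

apply_moves(motion=[[[0,0,0],[0,0,-3.9]],[[-0.018,-0.0065,0.03],[0,0,0]],[[-0.019,-0.0065,0.04],[0,0,0]],[[0,0,0.04],[0,0,0]],[[0,0,0.04],[0,0,0]],[[0,0,0.03],[0,0,0]],[[0,0,0.02],[0,0,0]],[[0,0,0],[0,0,0]]])

```text
time_s: 2.55
position: [0.5301, -0.215, 0.0284]
orientation: [0.16, -3.131, -0.003]
contact_force: [0.0, 0.4, 0.5]
width: 0.0857
gripper_force: 0.0
```

```bash
python3 - <<'E'
from h import *
plan([.533,-.2145,.004],186)
E
```

```text
t 2.55 pos [ 0.5301 -0.215   0.0284] yaw -174.17 F [0.  0.4 0.5] w 0.0857
shift in current tool axes [-0.0031  0.0001  0.0244] turn [ 0.12 -0.35 -0.17]
shift in new tool axes [-0.0029  0.0002  0.0244]
```

apply_moves(motion=[[[-0.001,0,0.012],[0,0,0]],[[0,0,0.012],[0,0,0]],[[0,0,0],[0,0,0]]])

```text
time_s: 2.85
position: [0.5334, -0.2143, 0.0062]
orientation: [0.162, -3.136, -0.001]
contact_force: [-0.6, 0.7, -0.2]
width: 0.0856
gripper_force: 0.0
```

apply_moves(motion=[[[0,0,0],[0,0,0]],[[0,0,0],[0,0,0]],[[0,0,0],[0,0,0]],[[0,0,0],[0,0,0]],[[0,0,0],[0,0,0]],[[0,0,0],[0,0,0]],[[0,0,0],[0,0,0]],[[0,0,0],[0,0,0]]], grip=0.015)

```text
time_s: 3.65
position: [0.5346, -0.2146, 0.0077]
orientation: [-0.163, 3.137, -0.001]
contact_force: [-1.4, -0.0, 4.7]
width: 0.025
gripper_force: 58.5
```

apply_moves(motion=[[[0.01,0,0],[0,0,0]],[[0.015,0,0],[0,0,0]],[[0.02,0,0],[0,0,0]],[[0.02,0,0],[0,0,0]],[[0.02,0,0],[0,0,0]],[[0.015,0,0],[0,0,0]],[[0.01,0,0],[0,0,0]],[[0,0,0],[0,0,0]]])

```text
time_s: 4.45
position: [0.4234, -0.2259, 0.0075]
orientation: [0.163, -3.136, -0.0]
contact_force: [-2.1, -1.4, 7.5]
width: 0.0254
gripper_force: 59.0
```

apply_moves(motion=[[[0,0,0],[0,0,0]],[[0,0,0],[0,0,0]],[[0,0,0],[0,0,0]],[[0,0,0],[0,0,0]],[[0,0,-0.04],[0,0,0]],[[0,0,-0.05],[0,0,0]],[[0,0,-0.05],[0,0,0]],[[0,0,0],[0,0,0]]], grip=0.0854)

```text
time_s: 5.25
position: [0.429, -0.2274, 0.1545]
orientation: [-0.164, 3.125, -0.009]
contact_force: [0.5, 0.5, -1.3]
width: 0.0854
gripper_force: 0.0
```

```bash
python3 - <<'E'
from h import *
im,P=grab('wrist');cv2.imwrite('pics/w2.png',im);np.save('w2.npy',P)
h=cv2.cvtColor(im,cv2.COLOR_BGR2HSV)
m=((h[...,0]>10)&(h[...,0]<27)&(h[...,1]>130)&(P[...,2]>.012)&(P[...,2]<.056)&(P[...,0]>.35)&(P[...,0]<.6)&(P[...,1]>-.30)&(P[...,1]<-.15))
n,l,st,_=cv2.connectedComponentsWithStats(m.astype('uint8'));i=1+np.argmax(st[1:,4]);q=P[l==i]
print(st[i],np.round(q.min(0),3),np.round(q.max(0),3),cv2.minAreaRect(q[:,:2].astype('float32')*1000))
p=q[(q[:,2]>.043)];print('plug',len(p),np.round(p.mean(0),4),np.round(p.min(0),4),np.round(p.max(0),4))
for a in np.arange(.39,.58,.012):
    k=q[abs(q[:,0]-a)<.002]
    if len(k)>4:print(round(a,3),np.round([k[:,1].min(),k[:,1].max(),k[:,1].mean(),k[:,2].max()],4))
plan([.49,-.22,.006],186)
E
```

```text
[ 303  163   45  163 5328] [ 0.406 -0.241  0.012] [ 0.565 -0.199  0.049] ((485.9701843261719, -219.5130157470703), (158.3875732421875, 39.09825897216797), 5.122938632965088)
plug 555 [ 0.486  -0.22    0.0469] [ 0.4751 -0.2315  0.0431] [ 0.4982 -0.2086  0.0487]
0.414 [-0.2385 -0.2126 -0.2256  0.0354]
0.426 [-0.2374 -0.2118 -0.2252  0.0346]
0.438 [-0.2363 -0.2107 -0.2239  0.0348]
0.45 [-0.2351 -0.2103 -0.2228  0.0348]
0.462 [-0.2401 -0.2023 -0.2201  0.0417]
0.474 [-0.2402 -0.201  -0.2207  0.048 ]
0.486 [-0.2391 -0.2002 -0.2201  0.0485]
0.498 [-0.2381 -0.1996 -0.2182  0.0482]
0.51 [-0.237  -0.2058 -0.222   0.0418]
0.522 [-0.229  -0.2034 -0.2167  0.0352]
0.534 [-0.2279 -0.2031 -0.2159  0.0342]
0.546 [-0.2279 -0.2015 -0.2139  0.0345]
0.558 [-0.2268 -0.2002 -0.2129  0.0344]
t 5.3 pos [ 0.4272 -0.2263  0.1508] yaw -174.02 F [-1.1  0.4 -1. ] w 0.0855
shift in current tool axes [-6.210e-02  1.000e-04  1.453e-01] turn [-0.15  0.42 -0.02]
shift in new tool axes [-0.0631 -0.0003  0.1448]
```

View pics/w2.png

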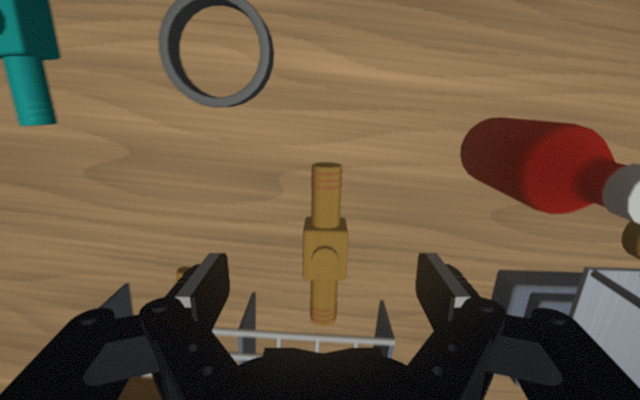

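The wrist view shows the valve upright and free in the open, with its plug on top at (325,262) and its ends at (326,165) and (323,320). Now I take it by the body.

```bash
python3 - <<'E'
from h import *
plan([.486,-.2198,.008],185.5)
E
```

```text
t 5.3 pos [ 0.4272 -0.2263  0.1508] yaw -174.02 F [-1.1  0.4 -1. ] w 0.0855
shift in current tool axes [-0.0581  0.0007  0.1432] turn [-0.15  0.42  0.48]
shift in new tool axes [-0.0592  0.0008  0.1428]
```

apply_moves(motion=[[[-0.03,0,0.01],[0,0,0.3]],[[-0.029,0,0.02],[0,0,0]],[[0,0,0.04],[0,0,0]],[[0,0,0.04],[0,0,0]],[[0,0,0],[0,0,0]],[[0,0,0],[0,0,0]]])

```text
time_s: 5.9
position: [0.483, -0.2199, 0.037]
orientation: [0.156, -3.135, 0.0]
contact_force: [1.2, -0.7, 0.3]
width: 0.0859
gripper_force: 0.0
```

```bash
python3 - <<'E'
from h import *
plan([.486,-.2198,.008],185.5)
E
```

```text
t 5.9 pos [ 0.483  -0.2199  0.037 ] yaw -174.32 F [ 1.2 -0.7  0.3] w 0.0859
shift in current tool axes [-0.0031 -0.0002  0.029 ] turn [-0.   -0.16  0.18]
shift in new tool axes [-0.003  -0.0001  0.029 ]
```

apply_moves(motion=[[[-0.003,0,0.014],[0,0,0.2]],[[0,0,0.015],[0,0,0]],[[0,0,0],[0,0,0]]])

```text
time_s: 6.2
position: [0.4868, -0.2196, 0.009]
orientation: [-0.149, 3.138, -0.0]
contact_force: [-0.7, 0.0, -0.2]
width: 0.0854
gripper_force: 0.0
```

apply_moves(motion=[[[0,0,0],[0,0,0]],[[0,0,0],[0,0,0]],[[0,0,0],[0,0,0]],[[0,0,0],[0,0,0]],[[0,0,0],[0,0,0]],[[0,0,0],[0,0,0]],[[0,0,-0.01],[0,0,0]],[[0,0,-0.02],[0,0,0]]], grip=0.02)

```text
time_s: 7.0
position: [0.4843, -0.2188, 0.0368]
orientation: [0.148, -3.133, -0.003]
contact_force: [1.3, -3.3, -12.5]
width: 0.0393
gripper_force: 63.1
```

apply_moves(motion=[[[0,0,-0.03],[0,0,0]],[[0,0,-0.04],[0,0,0]],[[0,0,-0.04],[0,0,0]],[[0,0,-0.04],[0,0,0]],[[0,0,-0.02],[0,0,0]],[[0,0,0],[0,0,0]],[[0,0,0],[0,0,0]]])

```text
time_s: 7.7
position: [0.4857, -0.2188, 0.2069]
orientation: [0.149, -3.136, -0.003]
contact_force: [0.4, 0.8, -4.9]
width: 0.0395
gripper_force: 63.4
```

```bash
python3 - <<'E'
from h import *
plan([.555,.032,.20],183.4)
E
```

```text
t 7.7 pos [ 0.4857 -0.2188  0.2069] yaw -174.56 F [ 0.4  0.8 -4.9] w 0.0395
shift in current tool axes [-0.0928  0.2431  0.0072] turn [ 0.11 -0.1   2.04]
shift in new tool axes [-0.084   0.2463  0.0069]
```

apply_moves(motion=[[[0,0,0],[0,0,2]],[[-0.012,0.035,0],[0,0,0]],[[-0.012,0.035,0],[0,0,0]],[[-0.012,0.035,0],[0,0,0]],[[-0.012,0.035,0],[0,0,0]],[[-0.012,0.035,0],[0,0,0]],[[-0.012,0.035,0],[0,0,0]],[[-0.012,0.036,0],[0,0,0]]])

```text
time_s: 8.5
position: [0.5543, 0.0325, 0.2053]
orientation: [0.094, -3.135, 0.001]
contact_force: [0.8, -0.2, -4.3]
width: 0.039
gripper_force: 63.4
```

apply_moves(motion=[[[0,0,0],[0,0,0]],[[0,0,0],[0,0,0]]])

```text
time_s: 8.7
position: [0.5543, 0.0318, 0.2055]
orientation: [0.097, -3.135, 0.001]
contact_force: [-0.1, 0.3, -4.8]
width: 0.039
gripper_force: 63.5
```

```bash
python3 - <<'E'
from h import *
plan([.555,.032,.20],183.4)
im,P=grab('side');cv2.imwrite('pics/s2.png',cv2.resize(im[120:300,150:390],(800,600),interpolation=3))
E
```

```text
t 8.7 pos [0.5543 0.0318 0.2055] yaw -176.45 F [-0.1  0.3 -4.8] w 0.039
shift in current tool axes [-0.0007  0.0002  0.0055] turn [-0.04 -0.31  0.15]
shift in new tool axes [-0.0007  0.0002  0.0055]
```

View pics/s2.png

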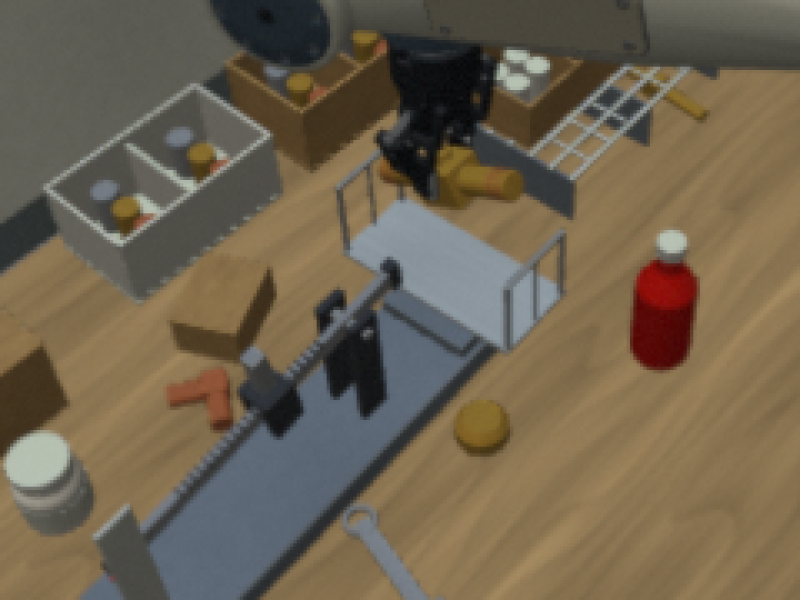

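The crop shows the valve held level with its plug up at (450,165), over the pan between the bails. Now I lower it.

apply_moves(motion=[[[0,0,0.025],[0,0,0]],[[0,0,0.035],[0,0,0]],[[0,0,0.025],[0,0,0]],[[0,0,0.015],[0,0,0]],[[0,0,0.004],[0,0,0]],[[0,0,0.002],[0,0,0]],[[0,0,0.002],[0,0,0]],[[0,0,0.002],[0,0,0]]])

```text
time_s: 9.55
position: [0.5562, 0.0306, 0.0999]
orientation: [-0.095, 3.138, -0.001]
contact_force: [-6.6, -1.6, 7.3]
width: 0.039
gripper_force: 64.5
```

apply_moves(motion=[[[0,0,0.002],[0,0,0]],[[0,0,0.002],[0,0,0]],[[0,0,0.002],[0,0,0]],[[0,0,0.002],[0,0,0]],[[0,0,0.002],[0,0,0]]])

```text
time_s: 10.05
position: [0.5569, 0.0312, 0.0911]
orientation: [-0.096, 3.136, 0.001]
contact_force: [-5.8, 0.2, 7.8]
width: 0.0392
gripper_force: 64.3
```

apply_moves(motion=[[[0,0,0],[0,0,0]],[[0,0,0],[0,0,0]],[[0,0,0],[0,0,0]]])

```text
time_s: 10.35
position: [0.5573, 0.0313, 0.0908]
orientation: [-0.096, 3.135, 0.001]
contact_force: [-3.7, -0.2, 5.0]
width: 0.0393
gripper_force: 64.1
```

```bash
python3 - <<'E'
from h import *
plan([.555,.032,.09],183.4)
im,P=grab('side');r=lambda x:np.round(x,3)
cv2.imwrite('pics/s3.png',cv2.resize(im[130:310,160:360],(800,600)[:2],interpolation=3))
m=(P[...,2]>.06)&(P[...,2]<.1)&(P[...,0]>.44)&(P[...,0]<.66)&(P[...,1]>-.03)&(P[...,1]<.09)
q=P[m];print(len(q),np.percentile(q[:,2],[5,25,50,75,95]))
E
```

```text
t 10.35 pos [0.5573 0.0313 0.0908] yaw -176.5 F [-3.7 -0.2  5. ] w 0.0393
shift in current tool axes [0.0022 0.0008 0.0008] turn [0.01 0.29 0.1 ]
shift in new tool axes [0.0022 0.0008 0.0008]
910 [0.06361962 0.06598604 0.06757607 0.06942096 0.08968019]
```

View pics/s3.png

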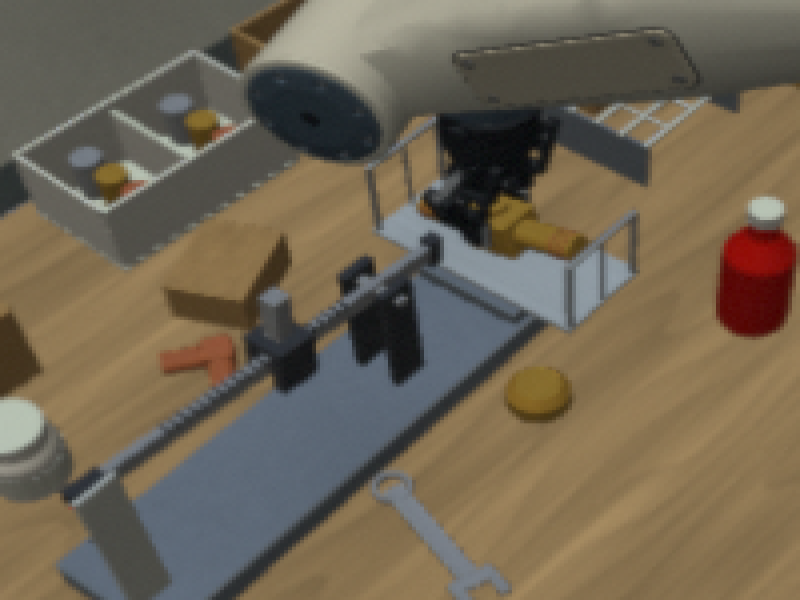

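```bash
python3 - <<'E'
from h import *
for n in('side','scene','wrist'):
    im,P=grab(n);h=cv2.cvtColor(im,cv2.COLOR_BGR2HSV)
    m=(h[...,0]>10)&(h[...,0]<27)&(h[...,1]>120)&(P[...,2]>.06)&(P[...,2]<.16)&(P[...,0]>.45)&(P[...,0]<.66)&(P[...,1]>-.03)&(P[...,1]<.09)
    q=P[m];print(n,len(q))
    for a in np.arange(.46,.66,.012):
        k=q[abs(q[:,0]-a)<.006]
        if len(k)>3:print(round(a,3),len(k),np.round([k[:,1].mean(),k[:,2].min(),np.percentile(k[:,2],90),k[:,2].max()],3))
E
```

```text
side 291
0.472 5 [0.03  0.124 0.13  0.131]
0.484 36 [0.031 0.117 0.135 0.137]
0.496 28 [0.034 0.121 0.133 0.135]
0.508 26 [0.033 0.115 0.129 0.13 ]
0.52 30 [0.036 0.098 0.126 0.127]
0.532 68 [0.038 0.094 0.125 0.131]
0.544 57 [0.039 0.091 0.143 0.159]
0.556 23 [0.028 0.119 0.131 0.132]
0.568 5 [0.022 0.117 0.135 0.142]
0.616 4 [0.048 0.083 0.088 0.088]
0.628 7 [0.047 0.085 0.091 0.092]
scene 91
0.496 10 [0.035 0.116 0.136 0.136]
0.556 8 [0.019 0.114 0.125 0.125]
0.568 11 [0.042 0.098 0.125 0.159]
0.58 25 [0.042 0.102 0.118 0.16 ]
0.592 14 [0.04  0.094 0.107 0.117]
0.604 10 [0.041 0.089 0.1   0.105]
0.616 8 [0.038 0.09  0.101 0.102]
wrist 20868
0.46 6 [0.067 0.108 0.129 0.131]
0.472 618 [0.028 0.112 0.127 0.131]
0.484 2511 [0.027 0.118 0.133 0.136]
0.496 1873 [0.028 0.118 0.13  0.132]
0.508 2073 [0.029 0.116 0.127 0.129]
0.52 1867 [0.03  0.09  0.123 0.125]
0.532 3798 [0.03  0.091 0.125 0.16 ]
0.544 2791 [0.03  0.118 0.126 0.16 ]
0.556 2359 [0.032 0.115 0.128 0.157]
0.568 1320 [0.032 0.113 0.125 0.16 ]
0.58 581 [0.031 0.11  0.114 0.115]
0.592 466 [0.034 0.093 0.103 0.104]
0.604 573 [0.034 0.088 0.099 0.101]
0.616 32 [0.032 0.087 0.092 0.093]
```

The valve has pitched about 16° in the grip, with its far end resting on the pan and the pan at its lower stop. I'll press it down slowly so the pan levels it, watching the force.

apply_moves(motion=[[[0,0,0.001],[0,0,0]],[[0,0,0.001],[0,0,0]],[[0,0,0.001],[0,0,0]],[[0,0,0.001],[0,0,0]],[[0,0,0.001],[0,0,0]],[[0,0,0.001],[0,0,0]]])

```text
time_s: 11.15
position: [0.5569, 0.0313, 0.0848]
orientation: [-0.096, 3.136, 0.001]
contact_force: [-5.6, -0.1, 6.9]
width: 0.0388
gripper_force: 64.0
```

apply_moves(motion=[[[0,0,0.001],[0,0,0]],[[0,0,0.001],[0,0,0]],[[0,0,0.001],[0,0,0]],[[0,0,0.001],[0,0,0]],[[0,0,0.001],[0,0,0]],[[0,0,0.001],[0,0,0]]])

```text
time_s: 11.75
position: [0.5572, 0.0313, 0.0791]
orientation: [-0.096, 3.135, 0.0]
contact_force: [-7.5, 0.0, 11.3]
width: 0.0393
gripper_force: 64.5
```

apply_moves(motion=[[[0,0,0.001],[0,0,0]],[[0,0,0.001],[0,0,0]],[[0,0,0],[0,0,0]]])

```text
time_s: 12.05
position: [0.5572, 0.0313, 0.0785]
orientation: [-0.097, 3.135, 0.0]
contact_force: [-9.2, 1.2, 16.8]
width: 0.0392
gripper_force: 65.6
```

```bash
cat > tilt.py <<'E'
from h import *
im,P=grab('wrist');h=cv2.cvtColor(im,cv2.COLOR_BGR2HSV)
m=(h[...,0]>10)&(h[...,0]<27)&(h[...,1]>120)&(P[...,2]>.075)&(P[...,2]<.14)&(P[...,0]>.45)&(P[...,0]<.66)&(P[...,1]>-.01)&(P[...,1]<.08)
q=P[m];print(len(q))
for a in np.arange(.46,.66,.012):
    k=q[abs(q[:,0]-a)<.006]
    if len(k)>3:print(round(a,3),len(k),np.round([k[:,1].mean(),np.percentile(k[:,2],50),np.percentile(k[:,2],95)],3))
plan([.555,.032,.075],183.4)
E
python3 tilt.py
```

```text
19721
0.46 9 [0.067 0.115 0.123]
0.472 366 [0.028 0.107 0.11 ]
0.484 1835 [0.027 0.108 0.11 ]
0.496 1893 [0.028 0.106 0.109]
0.508 1939 [0.029 0.105 0.107]
0.52 1733 [0.029 0.103 0.105]
0.532 3286 [0.031 0.107 0.11 ]
0.544 3001 [0.031 0.109 0.115]
0.556 2486 [0.031 0.113 0.115]
0.568 1469 [0.032 0.106 0.114]
0.58 824 [0.031 0.104 0.105]
0.592 737 [0.034 0.095 0.097]
0.604 143 [0.033 0.092 0.095]
t 12.1 pos [0.5572 0.0313 0.0785] yaw -176.47 F [-9.1  1.2 18.1] w 0.0395
shift in current tool axes [0.0021 0.0009 0.0035] turn [0.   0.32 0.13]
shift in new tool axes [0.0021 0.0009 0.0035]
```

apply_moves(motion=[[[0,0,0.0005],[0,-1.8,0]],[[0,0,0.0005],[0,-1.8,0]],[[0,0,0.0005],[0,-1.8,0]],[[0,0,0.0005],[0,-1.6,0]],[[0,0,0],[0,0,0]],[[0,0,0],[0,0,0]]])

```text
time_s: 12.7
position: [0.5568, 0.0311, 0.0762]
orientation: [-0.093, 3.013, 0.006]
contact_force: [-10.4, -0.5, 16.8]
width: 0.0389
gripper_force: 65.5
```

```bash
python3 tilt.py
```

```text
19613
0.46 15 [0.066 0.119 0.132]
0.472 1119 [0.027 0.097 0.099]
0.484 1721 [0.027 0.097 0.099]
0.496 1793 [0.028 0.097 0.099]
0.508 1875 [0.028 0.097 0.099]
0.52 1675 [0.029 0.097 0.099]
0.532 3660 [0.03  0.104 0.105]
0.544 3112 [0.03  0.105 0.112]
0.556 2164 [0.032 0.111 0.112]
0.568 1298 [0.032 0.104 0.111]
0.58 389 [0.03  0.104 0.105]
0.592 750 [0.034 0.096 0.098]
0.604 42 [0.031 0.092 0.094]
t 12.75 pos [0.5568 0.0311 0.0762] yaw -176.48 F [-10.9  -0.3  17.4] w 0.0392
shift in current tool axes [0.0019 0.001  0.001 ] turn [-0.    7.27  0.12]
shift in new tool axes [0.0017 0.001  0.0012]
```

Level now. I release and rise.

apply_moves(motion=[[[0,0,0],[0,0,0]],[[0,0,0],[0,0,0]],[[0,0,0],[0,0,0]],[[0,0,0],[0,0,0]],[[0,0,-0.01],[0,0,0]],[[0,0,-0.03],[0,0,0]],[[0,0,-0.04],[0,0,0]],[[0,0,-0.04],[0,0,0]]], grip=0.07)

```text
time_s: 13.55
position: [0.5406, 0.03, 0.1932]
orientation: [-0.091, 3.019, 0.005]
contact_force: [1.1, 0.7, 0.1]
width: 0.0699
gripper_force: 0.0
```

apply_moves(motion=[[[0,0,-0.03],[0,7.3,0]],[[0,0,-0.03],[0,0,0]],[[0,0,0],[0,0,0]]])

```text
time_s: 13.85
position: [0.5403, 0.03, 0.2536]
orientation: [-0.093, 3.127, 0.001]
contact_force: [0.4, -0.0, -0.5]
width: 0.07
gripper_force: 0.0
```

```bash
cat > look.py <<'E'
from h import *
r=lambda x:np.round(x,4)
im,P=grab('side')
# stem/block and pointer in scale frame
o=np.array([.546,.172]);ex=np.array([-.059,.998]);ey=np.array([-.998,-.059])
d=P[...,:2]-o;X=d@ex;Y=d@ey;Z=P[...,2]
m=(Z>.11)&(Z<.26)&(X>.035)&(X<.25)&(abs(Y)<.03)
for a in np.arange(.04,.25,.006):
    k=m&(abs(X-a)<.003)
    if k.sum()>2:print(round(a,3),k.sum(),'zmax',r(Z[k].max()),'Y',r(np.percentile(Y[k],[5,50,95])))
b=(Z>.1)&(X>.21)&(X<.262)&(abs(Y)<.02);print('beam far z',r(np.median(Z[b])) if b.any() else None)
np.savez('s.npz',im=im,X=X,Y=Y,Z=Z)
E
python3 look.py; python3 - <<'E'
from h import *
im,P=grab('scene');s=np.load('s.npz')['im']
cv2.imwrite('pics/s4.png',np.vstack([cv2.resize(s[140:310,150:350],(706,600),interpolation=3)]))
plan([.54,.25,.28],183.4)
E
```

```text
0.04 10 zmax 0.1671 Y [-0.0018  0.0043  0.0055]
0.046 11 zmax 0.1674 Y [-0.0007  0.0038  0.0067]
0.052 12 zmax 0.1687 Y [-0.001   0.0045  0.0068]
0.058 14 zmax 0.1697 Y [-0.0042  0.0039  0.0056]
0.064 11 zmax 0.1692 Y [-0.0017  0.005   0.0062]
0.076 8 zmax 0.1847 Y [0.0015 0.0101 0.0187]
0.082 33 zmax 0.2324 Y [-0.0015  0.0146  0.0201]
0.088 56 zmax 0.2338 Y [0.0001 0.0098 0.0194]
0.094 69 zmax 0.2357 Y [-0.0053  0.009   0.0197]
0.1 72 zmax 0.2305 Y [-0.0085  0.007   0.0196]
0.106 43 zmax 0.1907 Y [-0.0136  0.0124  0.0198]
0.112 78 zmax 0.1902 Y [-0.0152  0.0075  0.0195]
0.118 17 zmax 0.1747 Y [-0.0017  0.0051  0.016 ]
0.124 14 zmax 0.1771 Y [-0.0018  0.004   0.0057]
0.13 15 zmax 0.176 Y [-0.0012  0.0032  0.0051]
0.136 11 zmax 0.1759 Y [-0.002   0.0033  0.0065]
0.142 13 zmax 0.1783 Y [-0.0014  0.0029  0.0062]
0.148 12 zmax 0.1794 Y [0.0008 0.0035 0.0062]
0.154 13 zmax 0.179 Y [-0.0018  0.003   0.0057]
0.16 15 zmax 0.1793 Y [-0.0023  0.0029  0.0052]
0.166 14 zmax 0.1796 Y [-0.0014  0.0041  0.0068]
0.172 14 zmax 0.1808 Y [-0.0042  0.0036  0.0059]
0.178 14 zmax 0.1827 Y [-0.0018  0.0041  0.005 ]
0.184 13 zmax 0.182 Y [-0.0013  0.0037  0.0066]
0.19 12 zmax 0.1816 Y [-0.0001  0.0057  0.0082]
0.196 13 zmax 0.1818 Y [0.0008 0.0068 0.0084]
0.202 16 zmax 0.1834 Y [-0.0008  0.0054  0.0075]
0.208 13 zmax 0.1852 Y [0.0003 0.0048 0.0064]
0.214 14 zmax 0.1881 Y [-0.0018  0.0042  0.0068]
0.22 16 zmax 0.1883 Y [-0.0016  0.0044  0.0055]
0.226 14 zmax 0.1877 Y [0.0002 0.0043 0.006 ]
0.232 14 zmax 0.1873 Y [-0.0017  0.0048  0.0068]
0.238 18 zmax 0.1892 Y [-0.0028  0.0038  0.0062]
0.244 11 zmax 0.1896 Y [-0.0016  0.0032  0.0048]
beam far z 0.1835
t 13.95 pos [0.5381 0.0302 0.2495] yaw -176.58 F [-0.4 -0.7 -1.1] w 0.0696
shift in current tool axes [-0.0153  0.2193 -0.0304] turn [0.01 0.39 0.02]
shift in new tool axes [-0.015   0.2193 -0.0305]
```

View pics/s4.png

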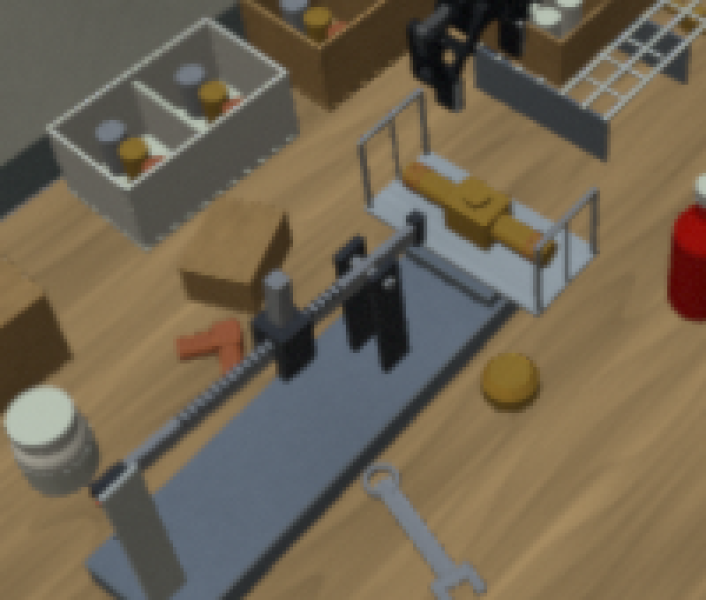

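The crop shows the valve upright on the pan at (480,205) between the bails, and let go. The beam is down on the pan side, with the poise stem at (278,285). Measured, the stem centre is X≈0.093 m from the pivot, its top is at z 0.234, and it sits within 4 mm of the beam's line.

apply_moves(motion=[[[0,0,-0.035],[0,0.4,0]],[[-0.001,0.034,0],[0,0,0]],[[-0.001,0.034,0],[0,0,0]],[[-0.002,0.034,0],[0,0,0]],[[-0.002,0.034,0],[0,0,0]],[[-0.002,0.034,0],[0,0,0]],[[-0.002,0.034,0],[0,0,0]],[[-0.003,0.03,0],[0,0,0]]], grip=0.042)

```text
time_s: 14.75
position: [0.5356, 0.2657, 0.2825]
orientation: [0.095, -3.136, 0.002]
contact_force: [0.1, 0.5, 0.6]
width: 0.0421
gripper_force: 0.0
```

apply_moves(motion=[[[0,0,0],[0,0,0]],[[0,0,0],[0,0,0]]])

```text
time_s: 14.95
position: [0.536, 0.2646, 0.2823]
orientation: [0.096, -3.136, 0.003]
contact_force: [-0.0, -0.0, -1.0]
width: 0.042
gripper_force: 0.0
```

```bash
python3 - <<'E'
from h import *
plan([.5375,.2646,.204],183.4)
im,P=grab('wrist');cv2.imwrite('pics/w3.png',im)
for z in (.22,):
  m=(P[...,2]>.215)&(P[...,2]<.245)&(abs(P[...,0]-.537)<.03)&(P[...,1]>.24)&(P[...,1]<.29)
  q=P[m];print(len(q),np.round(np.percentile(q,[5,50,95],axis=0),4))
E
```

```text
t 14.95 pos [0.536  0.2646 0.2823] yaw -176.5 F [-0. -0. -1.] w 0.042
shift in current tool axes [-0.0018  0.0001  0.0783] turn [-0.11 -0.22  0.1 ]
shift in new tool axes [-0.0015 -0.0001  0.0783]
724 [[0.53   0.2524 0.2182]
 [0.5356 0.2599 0.23  ]
 [0.5442 0.2673 0.2314]]
```

View pics/w3.png

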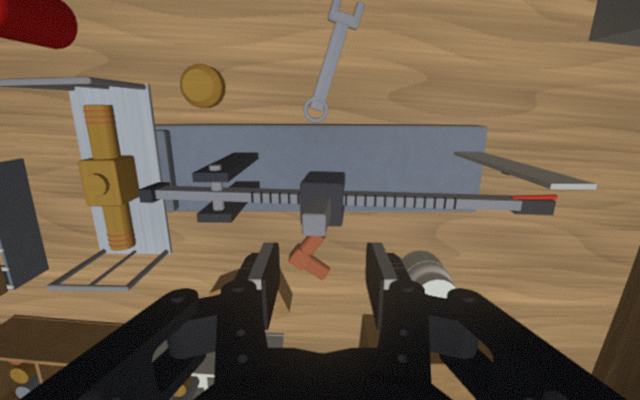

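The wrist view shows the stem top at (315,215) between the fingers. It is 3–4 mm nearer the pivot than the tool centre, so I correct for that and descend.

apply_moves(motion=[[[0,-0.003,0.015],[0,0,0]],[[0,0,0.025],[0,0,0]],[[0,0,0.025],[0,0,0]],[[0,0,0.012],[0,0,0]],[[0,0,0],[0,0,0]],[[0,0,0],[0,0,0]]])

```text
time_s: 15.6
position: [0.5372, 0.2609, 0.2077]
orientation: [0.093, -3.14, 0.0]
contact_force: [-0.4, -0.6, 0.5]
width: 0.0421
gripper_force: 0.0
```

apply_moves(motion=[[[0,0,0],[0,0,0]],[[0,0,0],[0,0,0]],[[0,0,0],[0,0,0]],[[0,0,0],[0,0,0]]], grip=0.026)

```text
time_s: 16.0
position: [0.5367, 0.2615, 0.2069]
orientation: [0.094, -3.139, 0.0]
contact_force: [0.5, 0.1, -0.6]
width: 0.0261
gripper_force: 0.0
```

apply_moves(motion=[[[0,0.008,0],[0,0,0]],[[0,0.012,0],[0,0,0]],[[0,0.014,0],[0,0,0]],[[0,0.014,0],[0,0,0]],[[0,0.012,0],[0,0,0]],[[0,0.01,0],[0,0,0]],[[0,-0.004,0],[0,0,0]],[[0,0,0],[0,0,0]]])

```text
time_s: 16.8
position: [0.5325, 0.3275, 0.2065]
orientation: [0.095, -3.138, -0.0]
contact_force: [0.7, -0.3, 0.1]
width: 0.0261
gripper_force: 0.0
```

```bash
cat > beam.py <<'E'
from h import *
o=np.array([.546,.172]);ex=np.array([-.059,.998]);ey=np.array([-.998,-.059])
def ang(n='side'):
    im,P=grab(n);d=P[...,:2]-o;X=d@ex;Y=d@ey;Z=P[...,2]
    # beam top profile, robust line
    m=(Z>.12)&(Z<.2)&(abs(Y)<.010)&(((X>-.125)&(X<-.02))|((X>.22)&(X<.262)))
    A,B=X[m],Z[m];k=np.ones(len(A),bool)
    for _ in range(6):
        c=np.polyfit(A[k],B[k],1);k=abs(B-np.polyval(c,A))<.004
    s=(Z>.2)&(X>.06)&(X<.23)&(abs(Y)<.012)&(Z<.25)
    t=arm.state()
    print(n,'t',round(t['time_s'],2),'angle',np.round(-c[0],4),'n',k.sum(),'z0',np.round(c[1],4),'far z',np.round(np.median(Z[m&(X>.22)]),4))
    return im
if __name__=='__main__':
    ang('side');ang('scene');plan([.5,.3,.2],183.4)
E
python3 beam.py
```

```text
side t 16.85 angle -0.0947 n 45 z0 0.1532 far z 0.1745
scene t 16.9 angle -0.0551 n 70 z0 0.1579 far z 0.1719
t 16.9 pos [0.5327 0.3271 0.2068] yaw -176.59 F [-0.5 -1.5 -0.3] w 0.0259
shift in current tool axes [ 0.0342 -0.0251  0.0068] turn [ 0.02 -0.09  0.01]
shift in new tool axes [ 0.0342 -0.0251  0.0068]
```

apply_moves(motion=[[[0,0,0],[0,0,0]],[[0,0,0],[0,0,0]],[[0,0,0],[0,0,0]],[[0,0,0],[0,0,0]],[[0,0,0],[0,0,0]],[[0,0,0],[0,0,0]],[[0,0,0],[0,0,0]],[[0,0,0],[0,0,0]]])

```text
time_s: 17.7
position: [0.5327, 0.3272, 0.2065]
orientation: [0.094, -3.138, 0.001]
contact_force: [-0.6, 0.5, -0.2]
width: 0.0263
gripper_force: 0.0
```

```bash
cat > beam.py <<'E'
from h import *
o=np.array([.546,.172]);ex=np.array([-.059,.998]);ey=np.array([-.998,-.059])
def meas(P,lab):
    d=P[...,:2]-o;X=d@ex;Y=d@ey;Z=P[...,2]
    pan=(abs(X+.14)<.04)&(abs(Y)<.09)&(Z>.055)&(Z<.092)&~((abs(X+.14)<.027)&(abs(Y)<.1))
    out=[]
    for lo,hi in((.20,.23),(.23,.26)):
        m=(Z>.10)&(Z<.22)&(X>lo)&(X<hi)&(abs(Y)<.012)
        out+=[m.sum(),np.median(Z[m]),np.percentile(Z[m],85)] if m.any() else [0]
    # stem top
    s=(Z>.2)&(Z<.245)&(X>.07)&(X<.24)&(abs(Y)<.012)
    print(lab,'pan',pan.sum(),np.round(np.median(Z[pan]),4),'beam',np.round(out,4))
if __name__=='__main__':
    for n in('side','scene'):
        if n=='side':
            meas(np.load('side0.npy'),'side0 +.1')
            s=np.load('s.npz');P=np.dstack([s['X'][...,None]*ex+s['Y'][...,None]*ey+o,s['Z']]);meas(P,'side  -.1')
        else: meas(np.load('scene0.npy'),'scene0 +.1')
        im,P=grab(n);meas(P,n+' now');cv2.imwrite(f'pics/{n}_now.png',im)
    plan([.5,.3,.2],183.4)
E
python3 beam.py
```

```text
side0 +.1 pan 373 0.0858 beam [68.      0.1368  0.1414 34.      0.1329  0.1384]
side  -.1 pan 248 0.0678 beam [71.      0.1805  0.1852 60.      0.1848  0.1874]
side now pan 138 0.0678 beam [71.      0.1798  0.1846 62.      0.1843  0.187 ]
scene0 +.1 pan 361 0.0825 beam [50.      0.1323  0.1382 54.      0.1291  0.1333]
scene now pan 327 0.0649 beam [53.      0.1762  0.1809 57.      0.1791  0.1835]
t 17.8 pos [0.5327 0.3272 0.2065] yaw -176.57 F [-0.8  0.8 -0.4] w 0.0258
shift in current tool axes [ 0.0342 -0.0252  0.0065] turn [-0.02 -0.11  0.03]
shift in new tool axes [ 0.0342 -0.0252  0.0065]
```

apply_moves(motion=[[[0,0.007,0],[0,0,0]],[[0,0.006,0],[0,0,0]],[[0,0.004,0],[0,0,0]],[[0,0.002,0],[0,0,0]],[[0,-0.004,0],[0,0,0]],[[0,0,0],[0,0,0]],[[0,0,0],[0,0,0]],[[0,0,0],[0,0,0]]])

```text
time_s: 18.6
position: [0.5318, 0.3423, 0.2067]
orientation: [0.094, -3.139, -0.0]
contact_force: [-0.1, 0.5, 0.2]
width: 0.0258
gripper_force: 0.0
```

apply_moves(motion=[[[0,0,0],[0,0,0]],[[0,0,0],[0,0,0]],[[0,0,0],[0,0,0]],[[0,0,0],[0,0,0]],[[0,0,0],[0,0,0]],[[0,0,0],[0,0,0]],[[0,0,0],[0,0,0]],[[0,0,0],[0,0,0]]])

```text
time_s: 19.4
position: [0.5318, 0.3423, 0.2065]
orientation: [0.094, -3.138, 0.001]
contact_force: [-0.1, 0.4, 0.2]
width: 0.0263
gripper_force: 0.4
```

```bash
python3 beam.py | grep -v 0\ +
```

```text
side  -.1 pan 248 0.0678 beam [71.      0.1805  0.1852 60.      0.1848  0.1874]
side now pan 102 0.0751 beam [69.      0.1639  0.1662 36.      0.1628  0.1675]
scene now pan 342 0.0725 beam [52.      0.159   0.1637 52.      0.159   0.1637]
t 19.5 pos [0.5318 0.3423 0.2065] yaw -176.57 F [-0.4  0.9 -0.9] w 0.0257
shift in current tool axes [ 0.0342 -0.0403  0.0066] turn [-0.01 -0.11  0.03]
shift in new tool axes [ 0.0342 -0.0403  0.0065]
```

apply_moves(motion=[[[0,0,0],[0,0,0]],[[0,0,0],[0,0,0]],[[0,0,0],[0,0,0]],[[0,0,0],[0,0,0]],[[0,0,0],[0,0,0]],[[0,0,0],[0,0,0]],[[0,0,0],[0,0,0]],[[0,0,0],[0,0,0]]], grip=0.036)

```text
time_s: 20.3
position: [0.5318, 0.3422, 0.2064]
orientation: [0.094, -3.138, 0.001]
contact_force: [-0.5, 0.3, 0.2]
width: 0.036
gripper_force: 0.0
```

apply_moves(motion=[[[0,0,0],[0,0,0]],[[0,0,0],[0,0,0]],[[0,0,0],[0,0,0]],[[0,0,0],[0,0,0]],[[0,0,0],[0,0,0]],[[0,0,0],[0,0,0]],[[0,0,0],[0,0,0]],[[0,0,0],[0,0,0]]])

```text
time_s: 21.1
position: [0.5318, 0.3422, 0.2065]
orientation: [0.094, -3.138, 0.001]
contact_force: [-0.2, -0.1, -1.0]
width: 0.0362
gripper_force: 0.0
```

```bash
cat >> beam.py <<'E'
    q=P.copy();d=q[...,:2]-o;X=d@ex;Y=d@ey;Z=q[...,2]
    _,W=grab('wrist');X=(W[...,:2]-o)@ex;Y=(W[...,:2]-o)@ey;Z=W[...,2]
    m=(Z>.212)&(Z<.235)&(abs(Y)<.012)&(X>.1)&(X<.22);print('stem top X',m.sum(),np.round(np.percentile(X[m],[5,50,95]),4),'tcp X',(np.array(arm.state()['position'])[:2]-o)@ex)
E
python3 beam.py | grep -v 0\ +
```

```text
side  -.1 pan 248 0.0678 beam [71.      0.1805  0.1852 60.      0.1848  0.1874]
side now pan 106 0.0752 beam [72.      0.1629  0.1666 36.      0.1628  0.1676]
scene now pan 328 0.0726 beam [52.      0.159   0.1628 52.      0.1591  0.1645]
t 21.2 pos [0.5318 0.3422 0.2065] yaw -176.57 F [ 0.4 -0.3 -0.4] w 0.0358
shift in current tool axes [ 0.0342 -0.0402  0.0066] turn [-0.02 -0.11  0.03]
shift in new tool axes [ 0.0342 -0.0403  0.0065]
stem top X 2527 [0.1422 0.1758 0.1998] tcp X 0.1706898548374071
```

apply_moves(motion=[[[0,0.005,0.008],[0,0,0]],[[0,0,0],[0,0,0]],[[0,0,0],[0,0,0]]])

```text
time_s: 21.55
position: [0.5312, 0.3472, 0.1978]
orientation: [0.094, -3.137, 0.002]
contact_force: [-0.6, 0.4, -0.3]
width: 0.036
gripper_force: 0.0
```

apply_moves(motion=[[[0,0,0],[0,0,0]],[[0,0,0],[0,0,0]],[[0,0,0],[0,0,0]],[[0,0,0],[0,0,0]],[[0,0,0],[0,0,0]],[[0,0,0],[0,0,0]]], grip=0.01)

```text
time_s: 22.15
position: [0.5315, 0.3473, 0.1984]
orientation: [0.094, -3.138, 0.0]
contact_force: [0.4, 0.4, -2.7]
width: 0.0148
gripper_force: 60.5
```

apply_moves(motion=[[[0,0,0],[0,0,0]],[[0,0,0],[0,0,0]],[[0,0,0],[0,0,0]],[[0,0,0],[0,0,0]],[[0,0,0],[0,0,0]],[[0,0,0],[0,0,0]],[[0,0,0],[0,0,0]],[[0,0,0],[0,0,0]]], grip=0.036)

```text
time_s: 22.95
position: [0.5315, 0.3471, 0.1985]
orientation: [0.094, -3.138, 0.001]
contact_force: [0.3, 0.1, -0.4]
width: 0.0361
gripper_force: 0.0
```

apply_moves(motion=[[[0,0,0],[0,0,0]],[[0,0,0],[0,0,0]],[[0,0,0],[0,0,0]],[[0,0,0],[0,0,0]],[[0,0,0],[0,0,0]],[[0,0,0],[0,0,0]],[[0,0,0],[0,0,0]],[[0,0,0],[0,0,0]]])

```text
time_s: 23.75
position: [0.5315, 0.3472, 0.1984]
orientation: [0.094, -3.138, 0.001]
contact_force: [0.8, -0.2, -0.0]
width: 0.0359
gripper_force: 0.0
```

```bash
python3 beam.py | grep -v 0\ +
```

```text
side  -.1 pan 248 0.0678 beam [71.      0.1805  0.1852 60.      0.1848  0.1874]
side now pan 82 0.0747 beam [80.      0.1645  0.1685 36.      0.163   0.1672]
scene now pan 341 0.0726 beam [58.      0.1596  0.1721 51.      0.1597  0.1632]
t 23.85 pos [0.5315 0.3472 0.1984] yaw -176.57 F [-0.2 -0.6 -0.1] w 0.0362
shift in current tool axes [ 0.0342 -0.0452 -0.0015] turn [-0.03 -0.11  0.03]
shift in new tool axes [ 0.0342 -0.0452 -0.0016]
stem top X 2769 [0.1476 0.1759 0.2045] tcp X 0.175684182580235
```

apply_moves(motion=[[[0,0.0035,0],[0,0,0]],[[0,0,0],[0,0,0]],[[0,0,0],[0,0,0]]])

```text
time_s: 24.2
position: [0.5312, 0.3508, 0.1984]
orientation: [0.094, -3.138, 0.001]
contact_force: [-0.5, -0.0, 0.3]
width: 0.0359
gripper_force: 0.0
```

apply_moves(motion=[[[0,0,0],[0,0,0]],[[0,0,0],[0,0,0]],[[0,0,0],[0,0,0]],[[0,0,0],[0,0,0]],[[0,0,0],[0,0,0]],[[0,0,0],[0,0,0]]], grip=0.01)

```text
time_s: 24.8
position: [0.5312, 0.3505, 0.1982]
orientation: [0.094, -3.138, 0.001]
contact_force: [0.2, -1.4, -2.8]
width: 0.0145
gripper_force: 60.4
```

apply_moves(motion=[[[0,0,0],[0,0,0]],[[0,0,0],[0,0,0]],[[0,0,0],[0,0,0]],[[0,0,0],[0,0,0]],[[0,0,-0.015],[0,0,0]],[[0,0,-0.025],[0,0,0]],[[0,0,-0.03],[0,0,0]],[[0,0,-0.03],[0,0,0]]], grip=0.042)

```text
time_s: 25.6
position: [0.5313, 0.3506, 0.2997]
orientation: [0.094, -3.138, 0.001]
contact_force: [-0.0, 0.5, 1.2]
width: 0.0423
gripper_force: 0.0
```

apply_moves(motion=[[[0,0,0],[0,0,0]],[[0,0,0],[0,0,0]],[[0,0,0],[0,0,0]],[[0,0,0],[0,0,0]],[[0,0,0],[0,0,0]],[[0,0,0],[0,0,0]],[[0,0,0],[0,0,0]],[[0,0,0],[0,0,0]]])

```text
time_s: 26.4
position: [0.5314, 0.3507, 0.2984]
orientation: [0.094, -3.138, 0.001]
contact_force: [0.1, -0.1, 0.2]
width: 0.0418
gripper_force: 0.0
```

apply_moves(motion=[[[0,0,0],[0,0,0]],[[0,0,0],[0,0,0]],[[0,0,0],[0,0,0]],[[0,0,0],[0,0,0]],[[0,0,0],[0,0,0]],[[0,0,0],[0,0,0]],[[0,0,0],[0,0,0]],[[0,0,0],[0,0,0]]])

```text
time_s: 27.2
position: [0.5314, 0.3507, 0.2985]
orientation: [0.094, -3.138, 0.001]
contact_force: [-0.2, 0.4, -0.7]
width: 0.042
gripper_force: 0.0
```

```bash
python3 beam.py; python3 - <<'E'
from h import *
a=cv2.imread('pics/side_now.png');
_,P=grab('side')
im=cv2.resize(a[180:320,160:330],(728,600),interpolation=3)
cv2.imwrite('pics/end.png',im)
E
```

```text
side0 +.1 pan 373 0.0858 beam [68.      0.1368  0.1414 34.      0.1329  0.1384]
side  -.1 pan 248 0.0678 beam [71.      0.1805  0.1852 60.      0.1848  0.1874]
side now pan 231 0.0768 beam [69.      0.1584  0.1616 36.      0.1581  0.162 ]
scene0 +.1 pan 361 0.0825 beam [50.      0.1323  0.1382 54.      0.1291  0.1333]
scene now pan 334 0.0736 beam [51.      0.155   0.1583 56.      0.154   0.1578]
t 27.3 pos [0.5314 0.3507 0.2984] yaw -176.57 F [ 0.4  0.1 -0.7] w 0.042
shift in current tool axes [ 0.0342 -0.0487  0.0985] turn [-0.02 -0.11  0.03]
shift in new tool axes [ 0.0344 -0.0488  0.0984]
stem top X 498 [0.1734 0.18   0.1873] tcp X 0.1792180483199965
```

View pics/end.png

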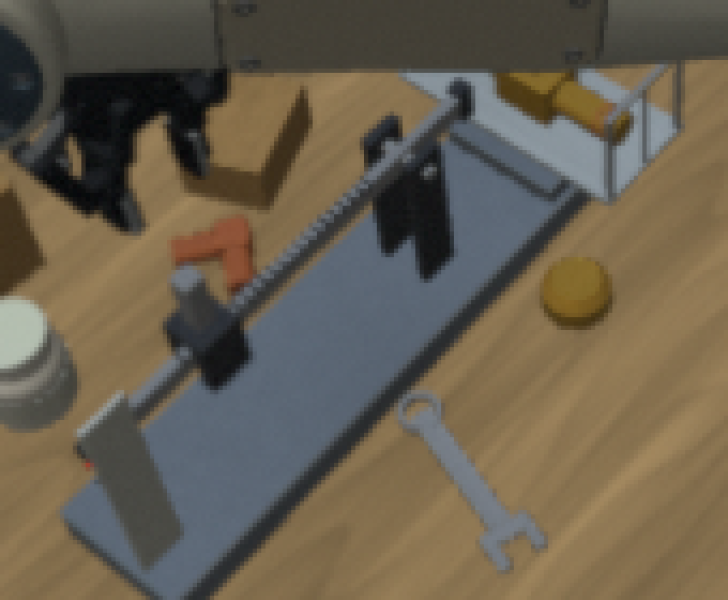

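The beam reads level in both cameras: pan 0.0768 and 0.0736, each at the midpoint between the stops. The poise is free, the gripper is clear, and the valve lies on the pan, so I'm handing in.

```bash
python3 -c "
from workcell import arm;print(arm.hand_in())"
```

```text
the job is handed in; nothing more can be done
None
```

I handed the job in at about 27 s: the valve lies upright on the pan between the bails, the beam reads level to within about 0.003 rad in both fixed cameras, and the gripper is clear of everything; the judge's verdict was not returned.

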